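Lock the thread spool on its stand with the linchpin

TASK

Take the linchpin with the yellow grip out of its wooden block and push it down, upright, into the cross-hole near the end of the spool stand's axle until its shoulder sits on the axle, with its open ring on the side of the free axle end. Then swing its sprung ring down over the axle end until it has snapped shut. Leave the thicker blue linchpin in its block.

Things in the scene. Friction and masses are not known exactly. Their poses are not given: they have to be found in the camera images.
- spool_stand: Green steel stand fixed to the table (base 150 x 80 x 8 mm); a level steel axle 75 mm above the table carries a black thread spool. Origin: on the table, straight below the cross-hole. -x points along the axle to its free end, +x to the spool (x = 18 to 95 mm, about 50 mm thick) and the 98 mm high post. The axle's free end is a round stub, 18 mm thick, that ends 34 mm from the hole's middle.
- cross_hole (a point): Middle of the upper mouth of the cross-hole, 89 mm above the table; axes as spool_stand. The hole is square, 16 mm wide, with a 2 mm chamfer, and goes straight down through a steel block on the axle, 28 mm (x) x 34 mm (y) x 28 mm (z).
- yellow_linchpin: Loose linchpin, 0.3 kg. Origin: on its axis, in its shoulder's underside, at the start 50 mm above the table (it stands in a block). z up the pin, ring on its -x side. Below: round shank, 11 mm thick, 45 mm long, last 9 mm tapered. Above: steel shoulder 28 (x) x 30 (y) x 6 mm, then the yellow grip 18 (x) x 22 (y) mm, up to 45 mm: hold it across y, 30 mm above the origin.
- yellow_linchpin_ring (a joint): Ring angle; its hinge lies along the pin's y at x = -19, z = +8 mm from the pin's origin. 0: open, out to -x and 15 degrees up (so at the start); 1.83: shut, hanging straight down. An over-centre spring holds it open or shut and snaps it shut past the middle (0.92); this takes up to 1 N at the far edge. Ring of 4.4 mm wire, 44 mm wide.
- yellow_linchpin_ring_far (a point): Middle of the far edge of the yellow linchpin's ring (wire centre), 48 mm from the ring's hinge; it moves with the ring.
- blue_linchpin: The other linchpin: blue grip, shank 18 mm thick (too thick for the hole), otherwise like the yellow one, origin too. It stands in a wooden block like the yellow one's (each fixed, 60 x 60 x 50 mm) and is to be left alone. The two blocks change places from start to start.
- drawer_unit: Obstacle: white-grey drawer unit fixed on the table, 180 (x) x 205 (y) mm and 205 mm high; origin in the middle of its underside. It stands at the same place in every start, behind the line from the linchpins to the stand: pass in front of it or well above it.

How it is judged:
On the way:
1. the yellow linchpin is down in the cross-hole, its ring still open (horizontal distance between yellow_linchpin and cross_hole below 0.008 m and z of yellow_linchpin in the frame of cross_hole below 0.008 m and angle between yellow_linchpin's own z axis and vertical below 0.2 rad and value of joint yellow_linchpin_ring below 0.6 rad), for 0.2 s.
At the end, for the whole second after the job is handed in: Yellow linchpin in the cross-hole: shoulder within 6 mm of the axle block's top, upright within 10 degrees, within 8 mm of the hole's middle; ring shut (above 1.55 rad) round the free axle end, its far edge under the axle, within 14 mm of its line sideways; at rest (horizontal distance between yellow_linchpin and cross_hole below 0.008 m and z of yellow_linchpin in the frame of cross_hole between -0.006 and 0.006 m and angle between yellow_linchpin's own z axis and vertical below 0.18 rad and value of joint yellow_linchpin_ring above 1.55 rad and x of yellow_linchpin_ring_far in the frame of spool_stand between -0.045 and -0.005 m and y of yellow_linchpin_ring_far in the frame of spool_stand between -0.014 and 0.014 m and height (world z) of yellow_linchpin_ring_far below 0.066 m and linear speed of yellow_linchpin below 0.02 m/s); the robot touches nothing.
It fails at once if the blue linchpin is moved by more than 20 mm (distance of blue_linchpin from where it was at the start of the episode above 0.02 m).
It also fails if it takes over 59 s, if anything falls off the work surface, if the arm or the gripper's body presses on something with over 40 N, if the wrist force passes 120 N, or if a joint passes its speed limit or range.

ROBOT

A 6-joint arm with a two-finger parallel gripper is mounted at the origin on a cart in front of the work surface, level with it; the furniture and walls round the work are solid. World frame = base frame: x ahead of the robot, y to its left, z up, the work surface at z = 0. Lengths are in m, angles in rad, forces in N, time in s.
With the tool pointing down it reaches from about 0.375 to 0.925 m from the base axis. Payload 5.7 kg.
Tool frame: the origin (TCP) lies midway between the tips of the shut fingers; the grasp point (between the pads) lies 19 mm behind it; z points along the fingers, y is the line along which they close (so a half turn about z gives the same grasp; the last joint's range is limited). The gripper opens to 88 mm and grips with 3 to 60 N. Pads are 20 mm wide; open, the fingers measure 115 mm over their backs; the gripper's body (75 mm by 178 mm) begins 61 mm behind the grasp point.
Start: joints at [1.018, 0.359, 1.51, -0, 1.272, -0.115], TCP at [0.254, 0.543, 0.223] pointing down, gripper open.
Joint ranges: [-2.97, 2.97], [-1.01, 2.36], [0.21, 2.38], [-0.96, 4.11], [0.2, 2.71], [-2.98, 2.98]. Speed limits (rad/s): [2.39, 2.39, 3.14, 3.14, 3.14, 3.14].

INTERFACE

Orientations are given as a unit quaternion [x, y, z, w].
In Python, from bench import move_ptp, servo_line, goto_joints, move_gripper, sleep, inverse_kinematics, capture, PlanningError, close_job, spot_in, silhouettes, current_clock, current_joint_pos, current_qvel, current_joint_torque, current_position, current_orientation, current_force, current_torque, current_finger_gap, current_grip_force gives the robot as it stands. Calls block until the motion is done:
- move_ptp(position, orientation): joint-space move of the TCP to a pose.
- servo_line(position, orientation=None, rate=0.15, contact_N=None): straight line of the TCP; orientation=None keeps the orientation; rate is the mean speed in m/s. With contact_N (N) it stops when the force on the tool has changed by that much, and returns True; else False.
- goto_joints(angles): joint-space move.
- move_gripper(opening): finger opening in m; the grip force is fixed at half the most; returns when the fingers have stopped.
- sleep(seconds).
- inverse_kinematics(position, orientation): joint angles nearest the present ones, or None.
- capture(name): name is "scene" or "side" or "wrist"; returns a dict with "image" (420x560x3 uint8, blue, green, red), "range_z" (420x560 float32, m along the optical axis (not along the pixel's ray), 0 where there is no reading), "intrinsics" (3x3 intrinsics, pixels), "R" (3x3) and "t" (3): a world point X has camera coordinates R X + t. Camera axes: x right, y down, z forward; pixel columns grow to the right and rows downward; lengths in m; the calibration is good to about 2 mm. A picture is of the moment at which its call begins.
A pose or a line that the arm cannot do raises PlanningError and nothing moves.
- close_job(): hands the job in; it is judged then, once.
Trained networks look in the newest picture that a camera, given by its name, has taken for a name from the list of things; names that differ only in an ending like _2 or _b are one class to them, and where a whole thing is asked for, a point or a joint stands for the part that bears it (a point fixed in the world has none). Each returns a list of dicts, best first, with "conf" (0 to 1); they miss things now and then, are a little off and sometimes report something else, mostly with a low value. They report only what shows in the picture. A call takes as long as a camera call.
- spot_in(camera, query): "xy" ([column, row] in pixels, amid what is visible of it).
- silhouettes(camera, query): "region" (420x560 bool, what is visible of it) and "xy" ([column, row] in pixels, amid what is visible of it).
Readings, each from a call of its own:
- current_clock(): time.
- current_joint_pos(): joint angles.
- current_qvel(): joint speeds.
- current_joint_torque(): joint torques, N m.
- current_position(): TCP position.
- current_orientation(): TCP orientation.
- current_force(): force on the tool from outside, world axes, zero at the start.
- current_torque(): the same for the moment, N m.
- current_finger_gap(): finger opening in m.
- current_grip_force(): force on a finger pad.
Only numpy, scipy, OpenCV 4.12 (cv2) and the standard library are available. Lean on these libraries where they do the work, as an engineer would, in place of code of your own. Each camera call takes 0.05 s, during which the arm holds its last target. There are 200 camera calls.

## Working session

There is one attempt and no reset: what is moved stays moved. The work goes in short steps, each a Python script; the robot and the scene stay as the last script left them, time stands still between calls to the robot, and variables do not carry over. Pictures are saved under pics/ and viewed, at most 10 in all, crops included, and the job is handed in when it is done.

```bash
mkdir -p pics; ls
cat > h.py <<'E'
import numpy as np, cv2
from bench import *
def pts(c,mask):
    v,u=np.nonzero(mask&(c["range_z"]>0)); z=c["range_z"][v,u]; K=c["intrinsics"]
    P=np.stack([(u-K[0,2])*z/K[0,0],(v-K[1,2])*z/K[1,1],z],1)
    return (P-c["t"])@c["R"]
def px(c,X):
    p=c["intrinsics"]@(c["R"]@np.asarray(X)+c["t"]); return p[:2]/p[2]
E
python3 - <<'E'
from h import *
ims=[]
for n in ["scene","side"]:
    c=capture(n); ims.append(c["image"]); 
    print(n,"cam at",(-c["R"].T@c["t"]).round(3))
    for q in ["yellow_linchpin","blue_linchpin","spool_stand","yellow_linchpin_ring"]:
        for s in silhouettes(n,q)[:2]:
            P=pts(c,s["region"])
            print(q,round(s["conf"],2),np.round(s["xy"]),len(P), np.percentile(P,[3,50,97],axis=0).round(3).tolist() if len(P) else "")
cv2.imwrite("pics/a.png",ims[0]);cv2.imwrite("pics/b.png",ims[1])
E
```

```text
pics
scene cam at [-0.177 -0.924  0.642]
yellow_linchpin 0.65 [272. 242.] 297 [[0.362, -0.132, 0.051], [0.411, -0.102, 0.069], [0.431, -0.086, 0.095]]
blue_linchpin 0.67 [331. 270.] 358 [[0.382, -0.281, 0.051], [0.437, -0.272, 0.068], [0.453, -0.251, 0.096]]
spool_stand 0.7 [234. 190.] 1301 [[0.451, 0.24, 0.002], [0.528, 0.269, 0.017], [0.592, 0.32, 0.093]]
yellow_linchpin_ring 0.41 [259. 248.] 17 [[0.356, -0.12, 0.047], [0.362, -0.103, 0.069], [0.387, -0.078, 0.072]]
side cam at [0.526 0.794 0.745]
yellow_linchpin 0.48 [328. 183.] 44 [[0.346, -0.233, -0.001], [0.368, -0.132, 0.069], [0.393, -0.111, 0.074]]
blue_linchpin 0.71 [295. 158.] 185 [[0.422, -0.283, 0.051], [0.445, -0.257, 0.067], [0.457, -0.25, 0.096]]
spool_stand 0.67 [273. 337.] 4392 [[0.457, 0.25, 0.006], [0.527, 0.288, 0.01], [0.594, 0.32, 0.096]]
yellow_linchpin_ring 0.44 [331. 189.] 36 [[0.347, -0.216, 0.0], [0.366, -0.11, 0.067], [0.391, -0.088, 0.074]]
```

View pics/a.png

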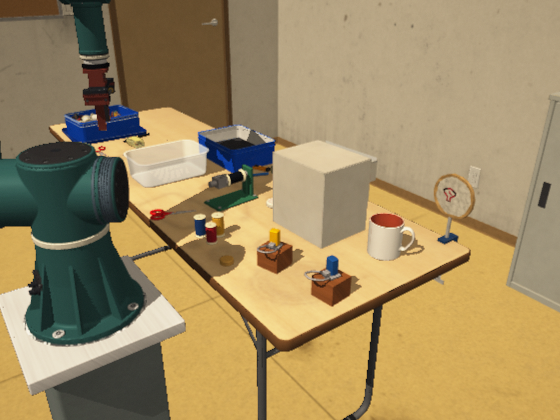

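View pics/b.png

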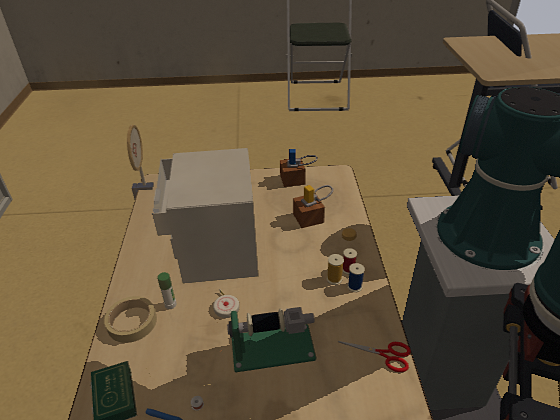

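The scene view shows the yellow linchpin at (272,242) and the blue one at (331,270), each in its block with the ring towards the robot. The stand is at (234,190), and the side view shows its free axle end at (312,318), also pointing towards the robot. Next I'll look with the wrist camera over the stand, then over the pin.

```bash
python3 - <<'E'
from h import *
from scipy.spatial.transform import Rotation as R
def down(yaw): # tool z down, tool y closing direction at angle yaw
    y=np.array([np.cos(yaw),np.sin(yaw),0]); z=np.array([0,0,-1.]); x=np.cross(y,z)
    return R.from_matrix(np.stack([x,y,z],1)).as_quat()
print(current_orientation())
for p,n in [((0.42,0.28,0.34),"w1"),((0.36,0.10,0.36),None),((0.38,-0.10,0.30),"w2")]:
    for yaw in (1.57,-1.57):
        q=inverse_kinematics(p,down(yaw)); print(yaw,None if q is None else np.round(q,2))
    move_ptp(p,down(1.57))
    if n:
        c=capture("wrist"); cv2.imwrite(f"pics/{n}.png",c["image"]); np.savez(n,**c)
        print("cam",(-c["R"].T@c["t"]).round(3),current_clock())
        for q in ["yellow_linchpin","yellow_linchpin_ring","blue_linchpin","spool_stand"]:
            for s in silhouettes("wrist",q)[:1]:
                P=pts(c,s["region"]); np.save(f"{n}_{q}",s["region"])
                print(q,round(s["conf"],2),np.round(s["xy"]),len(P), np.percentile(P,[2,50,98],axis=0).round(3).tolist() if len(P) else "")
E
cat >> h.py <<'E'
from scipy.spatial.transform import Rotation as Rot
def down(yaw):
    y=np.array([np.cos(yaw),np.sin(yaw),0]); z=np.array([0,0,-1.]); x=np.cross(y,z)
    return Rot.from_matrix(np.stack([x,y,z],1)).as_quat()
E
python3 -c "
import cv2,numpy as np
a=cv2.imread('pics/w1.png');b=cv2.imread('pics/w2.png')
cv2.imwrite('pics/w12.png',cv2.resize(np.hstack([a,b]),(800,300),interpolation=cv2.INTER_AREA))"
```

```text
[ 2.17153452e-01  9.76137478e-01 -5.15129557e-05 -1.13647527e-05]
1.57 [ 0.45  0.13  1.53 -0.    1.48 -1.12]
-1.57 [ 0.45  0.13  1.53 -0.    1.48  2.02]
cam [0.335 0.28  0.503] 1.8083
spool_stand 0.82 [283. 240.] 6840 [[0.45, 0.241, 0.007], [0.515, 0.282, 0.013], [0.591, 0.32, 0.099]]
1.57 [ 0.09 -0.1   1.72 -0.    1.52 -1.48]
-1.57 [ 0.09 -0.1   1.72 -0.    1.52  1.66]
1.57 [-0.43 -0.03  1.8  -0.    1.37 -2.  ]
-1.57 [-0.43 -0.03  1.8  -0.    1.37  1.14]
cam [ 0.296 -0.099  0.464] 3.6917
yellow_linchpin 0.94 [279. 204.] 1367 [[0.359, -0.133, 0.051], [0.408, -0.098, 0.069], [0.427, -0.08, 0.097]]
yellow_linchpin_ring 0.83 [255. 160.] 501 [[0.358, -0.14, 0.0], [0.376, -0.12, 0.068], [0.404, -0.089, 0.074]]
blue_linchpin 0.86 [130. 228.] 1449 [[0.381, -0.281, 0.055], [0.437, -0.259, 0.07], [0.455, -0.243, 0.097]]
spool_stand 0.94 [548. 277.] 2985 [[0.454, 0.236, 0.005], [0.529, 0.256, 0.009], [0.593, 0.281, 0.024]]
```

View pics/w12.png

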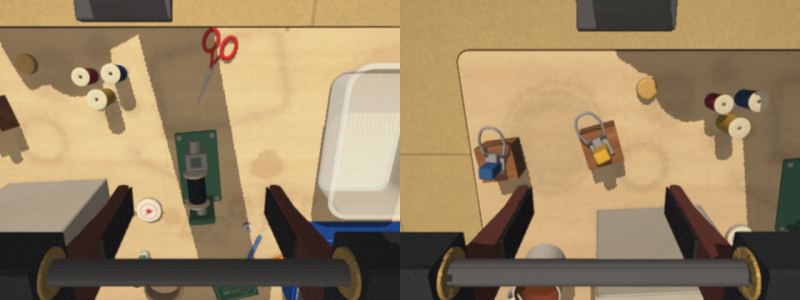

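The left picture (w1, half scale) shows the stand with its axle block at (197,147) and the free end up towards the robot. The right one (w2) shows the yellow pin at (600,150) with its ring to the upper left, tilted about 25°. The blue pin is at (490,165). Now the exact fits.

Run:
```python
from h import *
def rect(P,l):
    r=cv2.minAreaRect((P[:,:2]*1000).astype(np.float32)); print(l,len(P),"c",np.round(r[0],1),"s",np.round(r[1],1),"a",round(r[2],1),"med",np.median(P,0).round(4))
def cl(P):
    m=np.median(P[:,:2],0); return P
c=np.load("w1.npz"); P=pts(c,np.load("w1_spool_stand.npy"))
Q=pts(c,np.ones((420,560),bool)); Q=Q[(abs(Q[:,0]-.52)<.1)&(abs(Q[:,1]-.28)<.065)]
h=np.histogram(Q[:,2],bins=np.arange(-.005,.105,.005)); print(h[0])
rect(P[(P[:,2]>.004)&(P[:,2]<.013)],"base")
b=Q[(Q[:,2]>.084)&(Q[:,2]<.094)&(Q[:,0]<.515)]; rect(b,"blocktop")
rect(Q[(Q[:,2]>.03)&(Q[:,2]<.093)&(Q[:,0]<.515)],"block+stub")
s=Q[(Q[:,2]>.088)&(Q[:,0]>.515)]; rect(s,"spool/post top")
c=np.load("w2.npz"); P=pts(c,np.load("w2_yellow_linchpin.npy"))
rect(P[P[:,2]>.09],"gripTop")
rect(P[(P[:,2]>.052)&(P[:,2]<.06)],"shoulder")
P2=pts(c,np.load("w2_yellow_linchpin_ring.npy")); r=P2[(P2[:,2]>.06)&(P2[:,2]<.085)&(P2[:,0]<.395)]
rect(r,"ring")
print("ring far",np.median(P[(P[:,2]>.06)&(P[:,0]<.362)],0).round(4))
A=pts(c,np.ones((420,560),bool)); A=A[(abs(A[:,0]-.41)<.06)&(abs(A[:,1]+.1)<.06)]
rect(A[(A[:,2]>.044)&(A[:,2]<.0525)],"wood top")
# zoom views
for n,(u,v),o in [("w1",(275,215),"z1"),("w2",(275,205),"z2")]:
    im=np.load(n+".npz")["image"][v-55:v+55,u-50:u+50]; cv2.imwrite(o+".png",cv2.resize(im,None,fx=4,fy=4,interpolation=cv2.INTER_CUBIC))
cv2.imwrite("pics/z.png",np.hstack([cv2.imread("z1.png"),cv2.imread("z2.png")]))
```

```text
[ 451 5675 2636  755   15   13   14    8    9   11   13    9   22   48
   72  101  186  561  853 1055  387]
base 3368 c [523.8 280.5] s [149.8  80.2] a 5.6 med [0.5035 0.294  0.0092]
blocktop 935 c [482.4 276.3] s [38.  66.6] a 85.3 med [0.488  0.2756 0.0899]
block+stub 1306 c [482.1 277.2] s [40.1 68.6] a 84.4 med [0.4822 0.2755 0.0884]
spool/post top 1158 c [556.8 285.3] s [84.8 45.1] a 2.6 med [0.5598 0.2803 0.0918]
gripTop 361 c [418.7 -94.1] s [18.6 22. ] a 25.4 med [ 0.4174 -0.0939  0.096 ]
shoulder 192 c [413.8 -95.9] s [51.7 36.3] a 35.9 med [ 0.412  -0.088   0.0571]
ring 355 c [ 375.3 -112. ] s [37.8 46.4] a 2.6 med [ 0.3711 -0.1166  0.0702]
ring far [ 0.3596 -0.1156  0.0727]
wood top 1559 c [418.9 -94.1] s [60.5 60. ] a 15.9 med [ 0.4167 -0.0873  0.0512]
```

View pics/z.png

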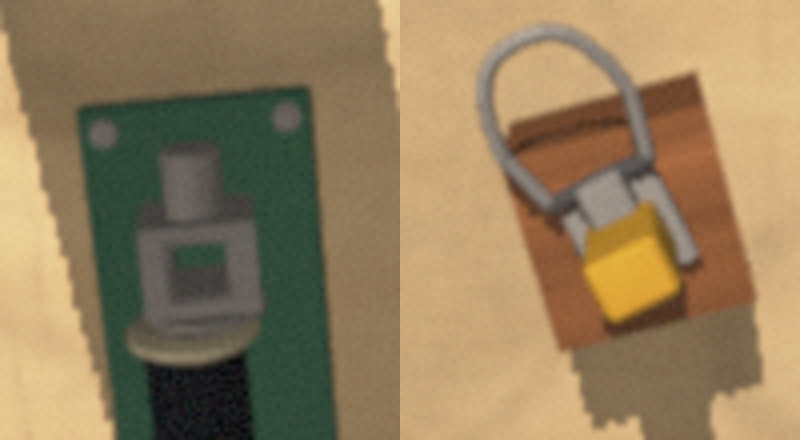

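Run:
```python
from h import *
c=np.load("w1.npz"); K=c["intrinsics"]
d=c["R"].T@np.array([(274.8-K[0,2])/K[0,0],(228.2-K[1,2])/K[1,1],1]); o=-c["R"].T@c["t"]
H=o+d*(.089-o[2])/d[2]; print("hole",H.round(4))
A=np.load("w2.npz"); Q=pts(A,np.ones((420,560),bool)); Q=Q[(Q[:,2]>.19)&(Q[:,2]<.22)&(Q[:,0]>.45)]; print("drawer",np.percentile(Q,[1,99],axis=0).round(3).tolist())
np.save("hole",H)
p=np.array([.4187,-.0941]); a=np.radians(24+90)
move_ptp([*p,.15],down(a)); move_gripper(.06)
servo_line([*p,.062],rate=.08); move_gripper(0.0)
print("gap",current_finger_gap(),current_grip_force(),current_force())
servo_line([*p,.14],rate=.06); print("gap",current_finger_gap(),current_force())
servo_line([*p,.20],rate=.15)
y=np.radians(5.6+90)
move_ptp([.38,.10,.24],down(y)); move_ptp([H[0],H[1],.22],down(y))
servo_line([H[0],H[1],.166],rate=.1)
c=capture("wrist"); cv2.imwrite("pics/hov.png",c["image"]); np.savez("hov",**c)
s=capture("side"); u=px(s,[*H[:2],.11]).astype(int); cv2.imwrite("pics/hovs.png",cv2.resize(s["image"][u[1]-50:u[1]+50,u[0]-60:u[0]+60],None,fx=4,fy=4,interpolation=cv2.INTER_CUBIC))
print(current_position(),current_finger_gap(),current_clock())
```

```text
hole [0.4843 0.2766 0.089 ]
drawer [[0.551, -0.102, 0.194], [0.563, 0.023, 0.209]]
gap 0.022015372924623106 29.999529719352722 [ 0.02277366 -0.62369956  1.22586183]
gap 0.02177679923073673 [-0.61477169 -0.1172255  -3.21188837]
[0.48502013 0.27669888 0.16691557] 0.022312288873807207 11.5583
```

View pics/hov.png

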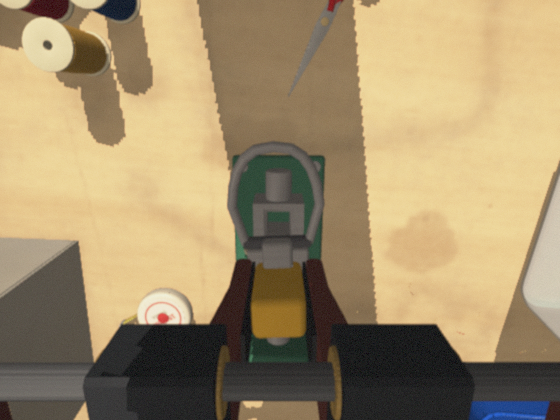

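View pics/hovs.png

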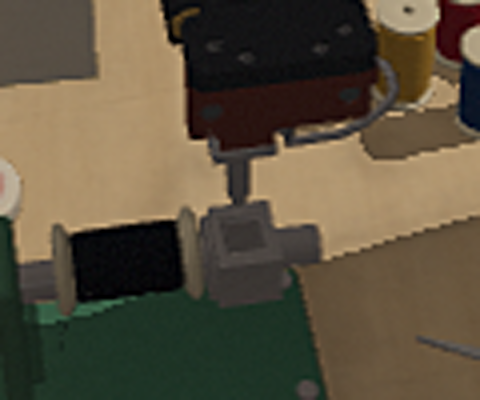

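The wrist view shows the grip (column 278) and the axle block (columns 252–304) centred on each other. The side view shows the shank just above the hole. Inserting.

Run:
```python
from h import *
H=np.load("hole.npy"); f0=current_force()
hit=servo_line([H[0],H[1],.099],rate=.035,contact_N=8)
print(hit,current_position(),current_force()-f0,current_finger_gap(),current_clock())
c=capture("wrist"); cv2.imwrite("pics/ins.png",c["image"])
```

```text
True [0.4845723  0.27684897 0.10536016] [-1.22391856  0.54042401  7.97218102] 0.02163960333549239 13.1083
```

Run:
```python
from h import *
H=np.load("hole.npy"); f0=current_force()
hit=servo_line([H[0],H[1],.099],rate=.02,contact_N=15)
print(hit,current_position(),current_force()-f0,current_clock())
s=capture("side"); u=px(s,[*H[:2],.10]).astype(int); a=cv2.resize(s["image"][u[1]-50:u[1]+50,u[0]-50:u[0]+50],(400,400),interpolation=cv2.INTER_CUBIC)
w=capture("wrist")["image"][100:380,140:420]
cv2.imwrite("pics/ins.png",np.hstack([a,cv2.resize(w,(400,400))]))
```

```text
True [0.48467404 0.27689146 0.10503   ] [-2.28684031  0.1152216   2.48301985] 13.3667
```

View pics/ins.png

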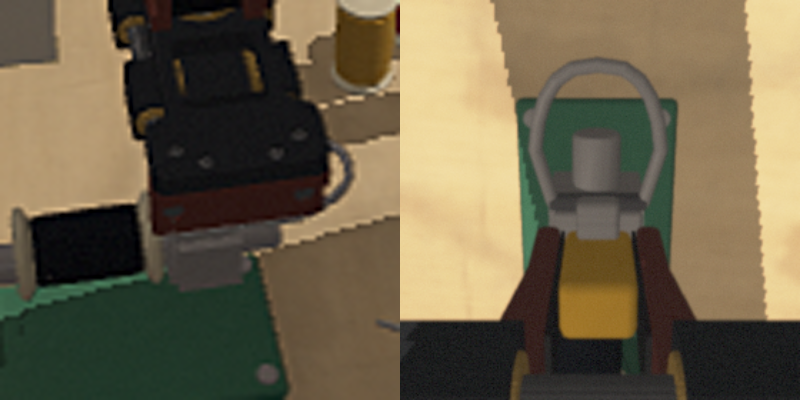

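The pin looks nearly seated. I'll release it, rise and measure.

Run:
```python
from h import *
H=np.load("hole.npy"); y=np.radians(95.6)
move_gripper(.045); p=current_position(); servo_line([p[0],p[1],.17],rate=.12)
b=np.array([np.cos(np.radians(5.6)),np.sin(np.radians(5.6))])
x=H[:2]-.09*b; servo_line([*x,.27],rate=.25); move_gripper(0)
c=capture("wrist"); np.savez("rel",**c)
S=silhouettes("wrist","yellow_linchpin")[0]; P=pts(c,S["region"]); np.save("relP",P)
h,e=np.histogram(P[:,2],bins=np.arange(.06,.15,.004)); print(S["conf"],dict(zip(e.round(3),h)))
T=P[P[:,2]>.13]; print("top",np.median(T,0).round(4),cv2.minAreaRect((T[:,:2]*1000).astype(np.float32)))
d=(P[:,:2]-H[:2])@b; far=P[(d<-.062)&(P[:,2]>.07)]; print("far",far.mean(0).round(4),len(far),d.min())
u=px(c,[*H[:2],.1]).astype(int); print(u,current_clock())
cv2.imwrite("pics/rel.png",cv2.resize(c["image"],(560,420)));
```

```text
0.57 {np.float64(0.06): np.int64(0), np.float64(0.064): np.int64(1), np.float64(0.068): np.int64(0), np.float64(0.072): np.int64(1), np.float64(0.076): np.int64(0), np.float64(0.08): np.int64(0), np.float64(0.084): np.int64(0), np.float64(0.088): np.int64(0), np.float64(0.092): np.int64(6), np.float64(0.096): np.int64(20), np.float64(0.1): np.int64(91), np.float64(0.104): np.int64(123), np.float64(0.108): np.int64(191), np.float64(0.112): np.int64(85), np.float64(0.116): np.int64(0), np.float64(0.12): np.int64(0), np.float64(0.124): np.int64(0), np.float64(0.128): np.int64(0), np.float64(0.132): np.int64(0), np.float64(0.136): np.int64(0), np.float64(0.14): np.int64(0), np.float64(0.144): np.int64(0)}
top [0.3846 0.2669 0.2722] ((384.2941589355469, 266.9256896972656), (1.8034740686416626, 4.174286842346191), 9.608864784240723)
far [0.4172 0.2703 0.1181] 158 -0.10153824650603288
[278 280] 16.325
```

View pics/rel.png

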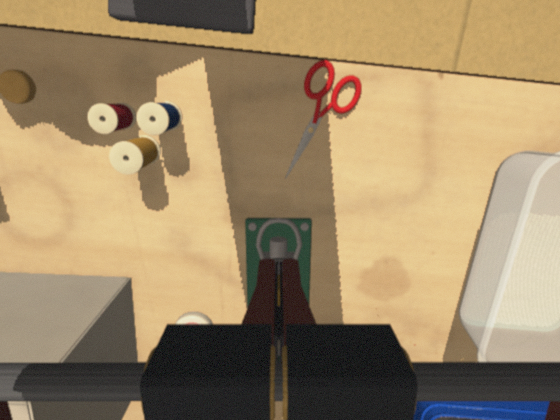

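The closed fingers hide the pin. The ring lies at the expected height and sits centred at (278,235). I'll check the grip top from the fixed cameras.

Run:
```python
from h import *
H=np.load("hole.npy"); b=np.array([np.cos(np.radians(5.6)),np.sin(np.radians(5.6))]); n=np.array([-b[1],b[0]])
for cam in ["side","scene"]:
    c=capture(cam); Q=pts(c,np.ones((420,560),bool)); d=Q[:,:2]-H[:2]; m=(abs(d@b)<.03)&(abs(d@n)<.03)&(Q[:,2]>.085)&(Q[:,2]<.15)
    A=Q[m]; print(cam,np.histogram(A[:,2],bins=np.arange(.085,.15,.005))[0],np.sort(A[:,2])[-8:].round(4))
    T=A[A[:,2]>A[:,2].max()-.006]; print(len(T),((T[:,:2]-H[:2])@np.stack([b,n],1)).mean(0).round(4))
    m=(d@b<-.05)&(d@b>-.08)&(abs(d@n)<.03)&(Q[:,2]>.085)&(Q[:,2]<.15); F=Q[m]; print("far",len(F), F.mean(0).round(4) if len(F) else "")
```

```text
side [ 83 127  98  80  55  16  26  22  26  81  33   0] [0.1361 0.1362 0.1363 0.1363 0.1363 0.1367 0.1372 0.1385]
97 [-0.0008  0.0012]
far 68 [0.4243 0.2723 0.1104]
scene [36 29 28 21 23 12 15 13 16 23  1  0] [0.1339 0.1339 0.1341 0.1344 0.1346 0.1347 0.135  0.1351]
25 [-0.0044 -0.0017]
far 22 [0.4233 0.2678 0.1087]
```

Grip top is at about 0.1345, where 0.134 means fully seated. Now I'll press the ring's far edge down with the closed fingertips.

Run:
```python
from h import *
H=np.load("hole.npy"); b=np.array([np.cos(np.radians(5.6)),np.sin(np.radians(5.6))]); n=np.array([-b[1],b[0]])
x=H[:2]-.064*b; servo_line([*x,.135],rate=.2)
f0=current_force()
for z in (.09,.07,.058):
    r=servo_line([*x,z],rate=.04,contact_N=12); print(r,current_position().round(4) if hasattr(current_position(),'round') else current_position(),np.round(np.array(current_force())-f0,2))
    if r: break
servo_line([*(x-.03*b),.15],rate=.15)
servo_line([*(H[:2]-.09*b+.0*n),.28],rate=.25)
for cam in ["side","scene"]:
    c=capture(cam); Q=pts(c,np.ones((420,560),bool)); d=Q[:,:2]-H[:2]
    T=Q[(abs(d@b)<.012)&(abs(d@n)<.015)&(Q[:,2]>.128)&(Q[:,2]<.145)]; print(cam,"top",np.percentile(T[:,2],95).round(4),len(T))
    F=Q[(d@b<-.045)&(d@b>-.08)&(abs(d@n)<.03)&(Q[:,2]>.03)&(Q[:,2]<.15)]; print("far",len(F))
    u=px(c,[*H[:2],.08]).astype(int); cv2.imwrite(f"{cam}.png",cv2.resize(c["image"][u[1]-40:u[1]+40,u[0]-40:u[0]+40],(400,400),interpolation=cv2.INTER_CUBIC))
cv2.imwrite("pics/shut.png",np.hstack([cv2.imread("side.png"),cv2.imread("scene.png")])); print(current_clock())
```

```text
False [0.4207 0.2704 0.0902] [ 1.35 -0.66  1.59]
False [0.4202 0.2702 0.0697] [ 1.75 -0.63  1.34]
False [0.4203 0.2702 0.0577] [ 1.68 -0.29  0.8 ]
side top 0.1358 124
far 0
scene top 0.1351 28
far 0
21.1917
```

View pics/shut.png

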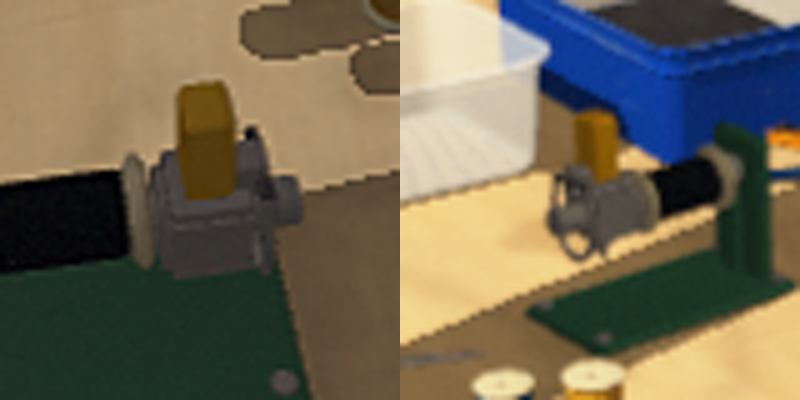

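Both views show the pin upright and seated. The ring hangs straight down round the stub, at (265,220) in the side crop and (572,225) in the scene crop, with the arm clear.

```bash
python3 -c "
from bench import *
print(close_job())"
```

```text
the job is handed in; nothing more can be done
None
```

The yellow linchpin is seated upright in the cross-hole with its ring snapped shut round the free axle end, the blue one was left alone, and I handed the job in at about 21 s; no verdict came back.

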